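# Gauge the chamber's guide tube and show the rod tip to the inspection camera

### The arm

A 7-joint arm with a two-finger parallel gripper is mounted at the origin on the work surface. World frame = base frame: x ahead of the robot, y to its left, z up, the work surface at z = 0. Lengths are in mm, angles in rad, forces in N, time in s.
With the tool pointing down it reaches from about 425 to 925 mm from the base axis. Payload 6.8 kg.
Tool frame: the origin (TCP) lies between the finger pads; the fingertips stand 22 mm ahead of it and the grasp point (between the pads) lies 3 mm ahead of it (r.tips_ahead is the distance from the TCP to the fingertips, in mm); z points along the fingers, x is the direction in which the jaws open and shut, and the axes are right-handed (so a half turn about z gives the same grasp; the last joint's range is limited). The gripper opens to 85 mm and grips with 20 to 120 N. Pads are 22 mm wide; open, the fingers measure 114 mm over their backs; the gripper's body (76 mm by 85 mm) begins 54 mm behind the grasp point. The pads swing forward as they close: fully open they stand 13 mm farther back than shut.
Start: joints at [-1.354, 0.477, 0.022, 1.555, -0.011, 1.109, -0.083], TCP at [215.402, 639.725, 253.308] pointing down, gripper open.
Joint ranges: [-2.96, 2.96], [-0.34, 2.1], [-1.41, 1.46], [0.24, 2.44], [-1.37, 4.51], [0.17, 1.92], [-2.96, 2.96]. Speed limits (rad/s): [2.39, 2.39, 3.14, 3.14, 3.14, 3.14, 3.14].

### API

Orientations are given as a unit quaternion [w, x, y, z].
In Python, from rig import r gives the robot as it stands.
- The arm moves only by the tool drive_tool, never from a script. Its argument "motion" is a list of rows, each a list of 7 numbers: the shift along the tool's x, y, z in cm, then the turn, a rotation vector about the tool's x, y, z in degrees, then the closure, from 0 (fully open) to 1 (shut). A call has exactly 5 rows; each row shifts and turns the commanded pose from where the row before left it, along the tool's axes as they then stand; what a row does not reach is not made up. A row lasts 1/10 s, in which the tool goes at most 50 mm and 8.59 degrees, less where a joint would pass 70% of its speed; a pose out of reach is approached as far as the arm can. A call with a gripper value outside its range is refused whole. The fingers move at their own pace and stop on an object; "grip_force" is the grip in N (left out, the last holds). Time passes only in rows, so rows that do not move let the fingers close, or fill a call up. It gives the time, the measured TCP pose, the force and the opening at its end, in the units of the state.
- r.observe(): the state, without advancing time (a new reading comes with each control period).
- r.snapshot(name): name is "scene" or "top" or "wrist"; returns the picture (384x512x3 uint8, red, green, blue); there is no depth.
- r.calibration(name): a dict with "vfov" (degrees; the focal length in pixels is half the picture's height over the tangent of half this angle, whatever the lens; pixels are square), "cx", "cy" (the principal point, pixels), "k1" (the pictures are not rectified: a ray, as slopes to the right and down, at radius r is drawn at 1 + k1 r^2 times it, then the intrinsics apply), "R" (3x3) and "t" (3): a world point X has camera coordinates R X + t. Camera axes: x right, y down, z forward; pixel columns grow to the right and rows downward; lengths in mm; the calibration is good to about 2 mm. A picture is of the moment at which its call begins: read the wrist's pose just before it. calibration takes no time and is no camera call; for the wrist camera it gives the pose at the moment of the call.
- r.close_job(): hands the job in, once; it reports no verdict.
The state is a dict: "clock": time; "qpos": joint angles; "qd": joint speeds; "tau": joint torques, N m; "tool_pos": TCP position; "tcp_rot": TCP orientation; "ft_force": force on the tool from outside, world axes, zero at the start; "ft_torque": the same for the moment, N m; "grip_width": finger opening in mm.
Only numpy, scipy, OpenCV 4.12 (cv2) and the standard library are available. Lean on these libraries where they do the work, as an engineer would, in place of code of your own. Each camera call takes 0.05 s, during which the arm holds its last target. There are 200 camera calls.

### The job

Take the gauge rod out of its cradle, push it tip first down the sloping guide tube of the vacuum chamber until its collar stops fully against the tube's mouth, then draw it all the way out again. Show the tip to the upward-looking inspection camera: hold the rod level with its tip over the middle of the camera's round window, about 4 cm above the glass, never touching the camera with the rod, and finish still holding it there in the gripper, at rest. Leave the tape dispenser, the post holder and the lens cap where they are.

Things in the scene. Friction and masses are not known exactly. Their poses are not given: they have to be found in the camera images.
- gauge_rod: Loose bare-metal gauge rod, 0.2 kg, level in the cradle. Origin: on its axis at the collar's stop face, 60 mm above the table; +x to the tip, z up at the start. Round rod 10 mm diameter, x = 0 to +100 mm, last 7 mm tapered to 5 mm. Collar 30 mm diameter, x = -8 to 0. Square handle 20 x 20 mm, x = -108 to -8 mm: grip it from above across its flat sides (along y), best at x = -50 mm, free all round.
- rod_tip (a point): Centre of the rod's tip end, at x = +100 mm in the rod's frame; axes as the rod's.
- cradle: Fixed cradle of the rod: plate 215 x 60 x 8 mm with two open-topped fork posts 40 mm wide, 10 mm thick, 62 mm high. Origin: on the table under the rod's stop face at the start; +x along the rod. Front fork at x = +70 mm carries the thin rod, rear fork at x = -100 mm the handle's rear end. Lift the rod straight up to free it.
- chamber: Fixed steel vacuum chamber: flanged drum 148 mm diameter, 152 mm high, centred at x = +184 mm, on a base plate, with a tube sloping into it. Origin: on the table right under the middle of the tube's mouth, z up; +x is the horizontal heading in which a rod goes in. The insertion direction in this frame is (cos 25, 0, -sin 25 degrees). Nothing stands in front of the mouth.
- tube_mouth (a point): Centre of the guide tube's mouth, 120 mm above the table. z runs along the tube out of the mouth, 25 degrees above level; insertion goes along -z. Steel tube, outer diameter 28 mm, bore 16 mm, straight, 130 mm deep, no chamfer; the collar stops on its end face.
- reader: Fixed inspection camera looking straight up: black box 100 x 100 mm, 60 mm high, on a plate 140 x 130 x 6 mm, with a 68 mm steel bezel and a round glass window on top. Origin: centre of its underside. Chamber and reader stand left and right of the cradle, in either order.
- window (a point): Centre of the camera's round glass window (52 mm diameter), 62 mm above the table; z up.
- tape_dispenser: Bystander, loose: cream tape dispenser 55 x 130 mm, 76 mm high with its roll, long side along its y; origin at the centre of its underside.
- post_holder: Bystander, loose: dark round post 25 mm in diameter on a 52 mm round foot, 72 mm high; origin at the centre of its underside.
- lens_cap: Bystander, loose: flat black cap, 54 mm diameter, 20 mm high; origin at the centre of its underside.
Not all that is in view belongs to the job. Of the things shaped like the reader, the black one is meant. There is more than one size of the gauge_rod; the one meant has the size given above.

How it is judged (in metres and radians):
On the way, in this order (a step that is already met when the one before it is completed fails the run):
1. the gauge rod is lifted clear of the cradle in the gripper (contact force between the fingers and gauge_rod above 1 N and contact force between gauge_rod and cradle below 0.1 N and distance of gauge_rod from where it was at the start of the episode above 0.03 m), for 0.1 s.
2. the rod is in the guide tube with its collar against the mouth (within 2.5 mm), held in the gripper (contact force between the fingers and gauge_rod above 1 N and z of gauge_rod in the frame of tube_mouth below 0.0025 m and distance between gauge_rod and tube_mouth below 0.006 m and z of rod_tip in the frame of tube_mouth below -0.09 m and angle between the x axis of gauge_rod and the z axis of tube_mouth, either way round below 0.08 rad), for 0.2 s.
3. the rod is drawn all the way out of the tube (tip at least 10 mm out of the mouth) (contact force between the fingers and gauge_rod above 1 N and z of rod_tip in the frame of tube_mouth above 0.01 m), for 0.1 s.
At the end, for the whole second after the job is handed in: The gripper still holds the rod, at rest and touching neither cradle, chamber nor camera; the rod's axis is level within 0.12 rad (7 degrees); its tip is within 20 mm (seen from above) of the window's centre and 20 to 60 mm above the glass (contact force between the fingers and gauge_rod above 1 N and contact force between gauge_rod and cradle below 0.1 N and contact force between gauge_rod and chamber below 0.1 N and contact force between gauge_rod and reader below 0.1 N and horizontal distance between rod_tip and window below 0.02 m and z of rod_tip in the frame of window between 0.02 and 0.06 m and angle between gauge_rod's own x axis and vertical between 1.4508 and 1.6908 rad and linear speed of gauge_rod below 0.02 m/s and angular speed of gauge_rod below 0.15 rad/s); the arm keeps its last pose, push and grip.
It fails at once if the rod touches the inspection camera (contact force between gauge_rod and reader above 0.5 N).
It fails at once if the tape dispenser is moved by more than 20 mm (distance of tape_dispenser from where it was at the start of the episode above 0.02 m).
It fails at once if the post holder is moved by more than 20 mm (distance of post_holder from where it was at the start of the episode above 0.02 m).
It fails at once if the lens cap is moved by more than 20 mm (distance of lens_cap from where it was at the start of the episode above 0.02 m).
It also fails if it takes over 51 s, if anything falls off the work surface, if the arm or the gripper's body presses on something with over 40 N, if the wrist force passes 120 N, or if a joint passes its speed limit or range.

## Working session

There is one attempt and no reset: what is moved stays moved. The work goes in short steps, Python scripts to look and compute and a tool call to move; the robot and the scene stay as the last step left them, time stands still between calls to the robot, and variables do not carry over. Pictures are saved under pics/ and viewed, about 8 in all and at most 12, crops included, and the job is handed in when it is done.

Besides the shell and the picture viewer there is one more tool, called after "Emit:" by a JSON object that holds its "op" and its "data", one argument or row to a line. drive_tool: Moves the arm, as the interface text tells. Its arguments: {"type":"object","properties":{"motion":{"type":"array","items":{"type":"array","items":{"type":"number"}}},"grip_force":{"type":"number"}},"required":["motion"]}

```bash
ls; mkdir -p pics
python3 - <<'E'
from rig import r
import cv2,numpy as np
for n in ("scene","top"):
    im=r.snapshot(n); cv2.imwrite(f"pics/{n}0.png",cv2.resize(im[:,:,::-1],(800,600),interpolation=cv2.INTER_CUBIC)); np.save(f"pics/{n}0.npy",im)
    print(n,r.calibration(n))
print(r.observe())
E
```

```text
pics
scene {'vfov': 49.043326799667895, 'cx': 257.07360113028193, 'cy': 189.8817651737943, 'k1': -0.046129363482801666, 'R': array([[-0.84558633,  0.5335862 , -0.01641731],
       [ 0.31627211,  0.47595455, -0.82063343],
       [-0.43006478, -0.69910874, -0.57121909]]), 't': array([ 561.85717862, -130.35825396, 1690.74598906])}
top {'vfov': 56.4972768518011, 'cx': 254.04323536586816, 'cy': 196.05301058172407, 'k1': 0.03160320783250203, 'R': array([[-0.00217301, -0.99997976, -0.00598014],
       [-0.99038125,  0.00297942, -0.13833329],
       [ 0.1383483 ,  0.00562202, -0.99036768]]), 't': array([  10.19653164,  637.22316167, 1293.03373293])}
{'clock': 0.1, 'qpos': array([-1.35408489,  0.47772504,  0.02235316,  1.55633709, -0.01150342,
        1.10925943, -0.08311451]), 'qd': array([ 0.00055234, -0.00190802, -0.00110763, -0.00220546,  0.0010804 ,
       -0.00030124, -0.00102031]), 'tau': array([ 4.36933376e-03, -5.97759175e+01,  1.61374379e+00, -2.81952256e+01,
        1.28323759e-02,  5.04905198e-03,  1.03561405e-05]), 'tool_pos': array([215.27166719, 639.24718039, 252.42453108]), 'tcp_rot': array([ 5.13518112e-04,  8.12137352e-01,  5.83465750e-01, -6.13832605e-04]), 'ft_force': array([ 0.31193771, -0.69701584,  0.07857913]), 'ft_torque': array([ 0.01208527,  0.01014792, -0.01951304]), 'grip_width': 85.57376004025504}
```

View pics/top0.png

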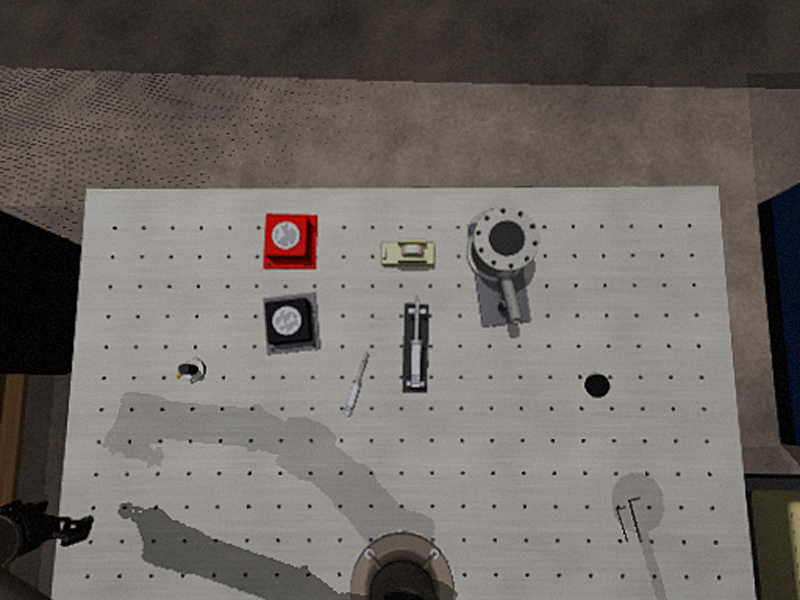

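View pics/scene0.png

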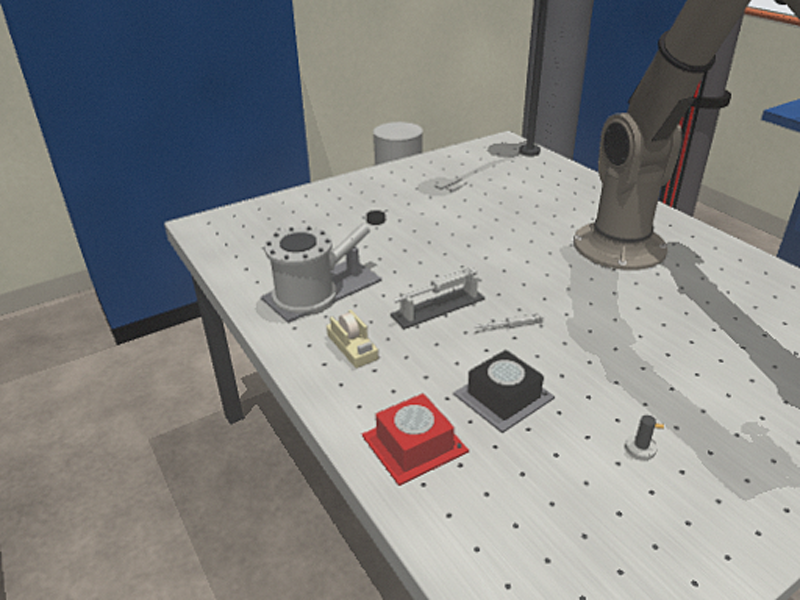

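```bash
cat > h.py <<'E'
import numpy as np,cv2
from rig import r
from scipy.spatial.transform import Rotation as Ro
def K(c,h=384):
    f=h/2/np.tan(np.radians(c["vfov"]/2)); return f
def proj(c,X):
    p=np.atleast_2d(X)@c["R"].T+c["t"]; s=p[:,:2]/p[:,2:]
    r2=(s**2).sum(1,keepdims=True); return s*(1+c["k1"]*r2)*K(c)+[c["cx"],c["cy"]]
def ray(c,uv):
    d=(np.array(uv,float)-[c["cx"],c["cy"]])/K(c); s=d.copy()
    for _ in range(20): s=d/(1+c["k1"]*(s**2).sum())
    return -c["R"].T@c["t"], c["R"].T@np.r_[s,1]
def onz(c,uv,z):
    o,d=ray(c,uv); return o+d*(z-o[2])/d[2]
def tri(obs):
    A=0;b=0
    for c,uv in obs:
        o,d=ray(c,uv); d=d/np.linalg.norm(d); P=np.eye(3)-np.outer(d,d); A=A+P; b=b+P@o
    return np.linalg.solve(A,b)
def crop(im,x0,y0,x1,y1,s,name):
    cv2.imwrite(name,cv2.resize(im[y0:y1,x0:x1,::-1],None,fx=s,fy=s,interpolation=cv2.INTER_CUBIC))
def pose():
    o=r.observe(); q=o["tcp_rot"]; return o["tool_pos"],Ro.from_quat(np.r_[q[1:],q[0]]),o
E
python3 - <<'E'
from h import *
crop(np.load("pics/top0.npy"),160,125,360,270,4,"pics/topc.png")
c=r.calibration("top")
s=1.5625
for n,uv,z in [("handle end",(415,386),70),("tip",(418,297),60),("mouth",(513,332),120),("drum",(507,238),152),("window",(287,321),62),("post",(190,370),0),("cap",(597,385),20)]:
    print(n,onz(c,np.array(uv)/s,z).round())
E
```

```text
handle end [448. -33.  70.]
tip [657. -42.  60.]
mouth [ 568. -251.  120.]
drum [ 775. -238.  152.]
window [601. 267.  62.]
post [489. 512.   0.]
cap [ 450. -466.   20.]
```

View pics/topc.png

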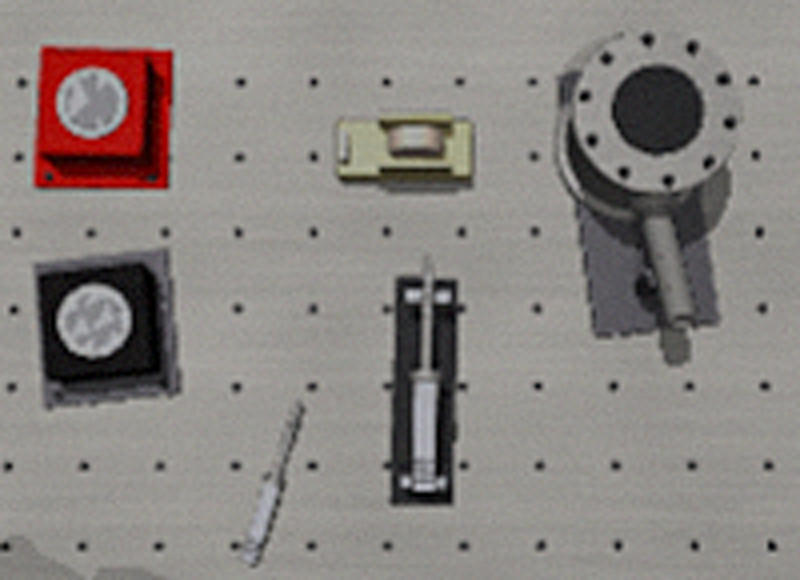

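```bash
cat >> h.py <<'E'
def plan(target,Rt,n,cl=0):
    """rows (rounded) from the measured pose to target TCP (mm) and Rotation Rt, n rows"""
    p,R,o=pose(); w=(R.inv()*Rt).as_rotvec()/n; dp=(np.array(target)-p)/n
    for i in range(n):
        Ri=R*Ro.from_rotvec(w*i)
        print(np.r_[Ri.inv().apply(dp)/10,np.degrees(w)].round(2).tolist(),end="\n" if i%5==4 else ",\n")
def frame(head,pitch=0):
    """tool orientation holding a rod (rod +x heading 'head' deg, nose-down 'pitch' deg); tool x = rod left, z=down, y = rod +x"""
    a,b=np.radians(head),np.radians(pitch)
    f=np.array([np.cos(a)*np.cos(b),np.sin(a)*np.cos(b),-np.sin(b)]); l=np.array([-np.sin(a),np.cos(a),0]); u=np.cross(f,l)
    return Ro.from_matrix(np.c_[l,f,-u])
E
python3 - <<'E'
from h import *
p,R,o=pose(); print(R.as_matrix().round(2)); print(frame(0).as_matrix())
w=r.calibration("wrist"); C=-w["R"].T@w["t"]; print("cam in tool",R.inv().apply(C-p).round(),"axes(cols)",(R.inv().as_matrix()@w["R"].T).round(2).tolist(),w["vfov"])
c=r.calibration("top"); T=lambda u,v,z:onz(c,(160+u/4,125+v/4),z).round(1)
rt,rc,re=T(428,260,60),T(425,377,60),T(424,490,65)
m,d,wn=T(680,318,128),T(658,110,152),T(94,321,62)
print(rt,rc,re,np.degrees(np.arctan2(*(rt-re)[1::-1])))
print(m,d,np.degrees(np.arctan2(*(d-m)[1::-1])),np.hypot(*(d-m)[:2]),wn)
plan([520,330,300],frame(-3),10)
E
```

```text
[[ 0.32  0.95 -0.  ]
 [ 0.95 -0.32 -0.  ]
 [-0.    0.   -1.  ]]
[[ 0.  1.  0.]
 [ 1.  0.  0.]
 [ 0.  0. -1.]]
cam in tool [  -1.  -73. -122.] axes(cols) [[1.0, 0.0, 0.0], [-0.0, 0.96, 0.29], [0.0, -0.29, 0.96]] 67.14148602286181
[657.6 -39.6  60. ] [549.1 -36.1  60. ] [446.8 -34.3  65. ] -1.4402451103557399
[ 595.  -256.6  128. ] [ 774.8 -238.1  152. ] 5.874610335203525 180.74924619483198 [601.4 268.1  62. ]
[-1.96, 3.87, -0.47, -0.0, 0.01, -1.56],
[-2.06, 3.82, -0.47, -0.0, 0.01, -1.56],
[-2.17, 3.76, -0.47, -0.0, 0.01, -1.56],
[-2.27, 3.7, -0.47, -0.0, 0.01, -1.56],
[-2.37, 3.64, -0.47, -0.0, 0.01, -1.56]
[-2.47, 3.57, -0.47, -0.0, 0.01, -1.56],
[-2.56, 3.5, -0.47, -0.0, 0.01, -1.56],
[-2.66, 3.43, -0.47, -0.0, 0.01, -1.56],
[-2.75, 3.36, -0.47, -0.0, 0.01, -1.56],
[-2.84, 3.28, -0.48, -0.0, 0.01, -1.56]
```

Emit:
{"op": "drive_tool", "data": {
  "motion": [
    [-1.96,3.87,-0.47,0,0,-1.56,0],
    [-2.06,3.82,-0.47,0,0,-1.56,0],
    [-2.17,3.76,-0.47,0,0,-1.56,0],
    [-2.27,3.7,-0.47,0,0,-1.56,0],
    [-2.37,3.64,-0.47,0,0,-1.56,0]
  ]
}}

```text
clock: 0.6
tool_pos: [368.6, 483.4, 276.6]
tcp_rot: [0.0, 0.77, 0.638, -0.0]
ft_force: [0.6, 0.2, 0.1]
grip_width: 85.6
```

Emit:
{"op": "drive_tool", "data": {
  "motion": [
    [-2.47,3.57,-0.47,0,0,-1.56,0],
    [-2.56,3.5,-0.47,0,0,-1.56,0],
    [-2.66,3.43,-0.47,0,0,-1.56,0],
    [-2.75,3.36,-0.47,0,0,-1.56,0],
    [-2.84,3.28,-0.47,0,0,-1.56,0]
  ]
}}

```text
clock: 1.1
tool_pos: [520.7, 328.8, 300.1]
tcp_rot: [-0.0, 0.725, 0.689, -0.0]
ft_force: [0.8, 0.4, -0.6]
grip_width: 85.2
```

Run:
```python
from h import *
import json
p,R,o=pose(); c=r.calibration("wrist"); im=r.snapshot("wrist"); np.save("pics/w1.npy",im); np.save("pics/w1c.npy",c,allow_pickle=True)
cv2.imwrite("pics/w1.png",im[:,:,::-1]); print(p,o["clock"],o["qpos"].round(2)); print(proj(c,[601.4,268.1,62]))
plan([500,-10,270],frame(-1.7),10)
```

```text
[520.66356936 328.82711665 300.14565975] 1.1 [-0.75  0.34  0.12  1.66 -0.04  1.15  0.89]
[[217.22177873 226.09580404]]
[-3.32, -0.07, 0.32, 0.03, 0.02, -0.18],
[-3.32, -0.08, 0.32, 0.03, 0.02, -0.18],
[-3.32, -0.09, 0.32, 0.03, 0.02, -0.18],
[-3.32, -0.1, 0.32, 0.03, 0.02, -0.18],
[-3.32, -0.11, 0.32, 0.03, 0.02, -0.18]
[-3.32, -0.12, 0.32, 0.03, 0.02, -0.18],
[-3.32, -0.13, 0.32, 0.03, 0.02, -0.18],
[-3.32, -0.14, 0.32, 0.03, 0.02, -0.18],
[-3.32, -0.15, 0.31, 0.03, 0.02, -0.18],
[-3.32, -0.16, 0.31, 0.03, 0.02, -0.18]
```

Emit:
{"op": "drive_tool", "data": {
  "motion": [
    [-3.32,-0.1,0.32,0,0,0.1,0],
    [-3.32,-0.1,0.32,0,0,-0.2,0],
    [-3.32,-0.1,0.32,0,0,-0.2,0],
    [-3.32,-0.1,0.32,0,0,-0.2,0],
    [-3.32,-0.1,0.32,0,0,-0.2,0]
  ]
}}

```text
clock: 1.65
tool_pos: [506.0, 163.6, 283.8]
tcp_rot: [-0.0, 0.721, 0.693, -0.0]
ft_force: [0.5, -0.1, 0.2]
grip_width: 85.4
```

Emit:
{"op": "drive_tool", "data": {
  "motion": [
    [-3.32,-0.13,0.32,0,0,-0.2,0],
    [-3.32,-0.13,0.32,0,0,-0.2,0],
    [-3.32,-0.13,0.32,0,0,-0.2,0],
    [-3.32,-0.13,0.32,0,0,-0.2,0],
    [-3.32,-0.13,0.32,0,0,-0.2,0]
  ]
}}

```text
clock: 2.15
tool_pos: [494.0, -2.0, 268.0]
tcp_rot: [-0.0, 0.715, 0.699, -0.0]
ft_force: [1.0, -0.2, -0.2]
grip_width: 85.6
```

Run:
```python
from h import *
p,R,o=pose(); c=r.calibration("wrist"); im=r.snapshot("wrist"); np.save("pics/w2.npy",im); np.save("pics/w2c.npy",c,allow_pickle=True)
print(p,R.as_matrix().round(3),o["clock"],o["qpos"].round(2)); print(proj(c,[[549,-36,60],[650,-39,60],[447,-34,65]]).round())
a=np.load("pics/w1.npy"); cc=np.load("pics/w1c.npy",allow_pickle=True).item()
cv2.imwrite("pics/w12.png",cv2.hconcat([a[:,:,::-1],im[:,:,::-1]])[:, :])
v=cv2.hconcat([cv2.resize(a[130:330,120:320,::-1],(260,260)),cv2.resize(im[:,:,::-1],(540,405))[:260]]) if 0 else None
cv2.imwrite("pics/w2.png",cv2.resize(im[:,:,::-1],(800,600),interpolation=cv2.INTER_CUBIC))
```

```text
[493.99381454  -1.96488174 267.97124943] [[ 0.023  1.    -0.   ]
 [ 1.    -0.023  0.   ]
 [ 0.    -0.    -1.   ]] 2.15 [-0.37  0.16  0.27  1.98 -0.05  1.01  1.48]
[[232. 215.]
 [234. 287.]
 [229. 130.]]
```

View pics/w2.png

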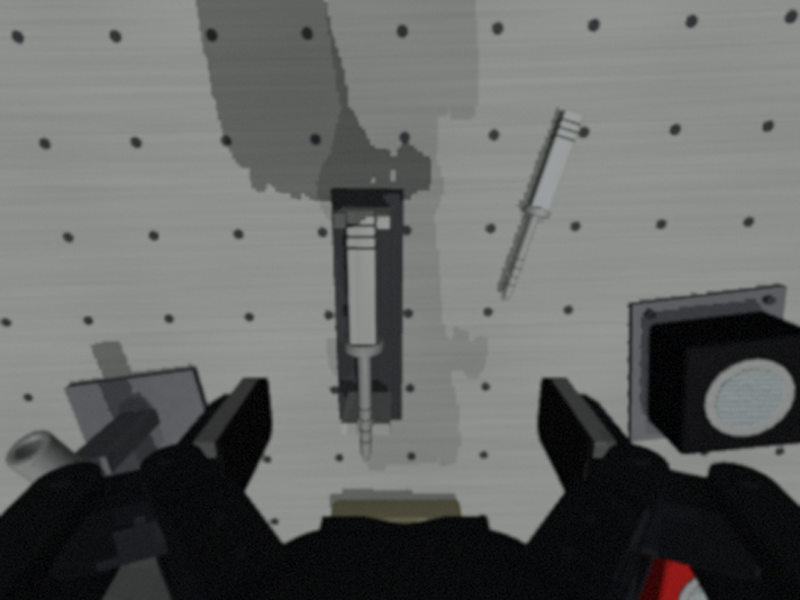

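View pics/w1.png

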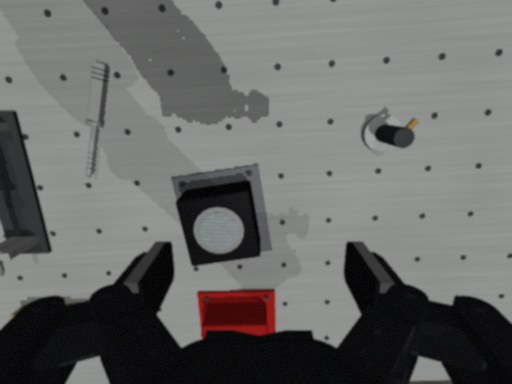

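Run:
```python
from h import *
c1=np.load("pics/w1c.npy",allow_pickle=True).item();c2=np.load("pics/w2c.npy",allow_pickle=True).item();s=1.5625
ct=r.calibration("top")
print("window",onz(c1,(218.3,231.3),62), tri([(c1,(218.3,231.3)),(ct,(160+94/4,125+321/4))]))
for n,u,z in [("tip",(365.5,459),60),("tip upper edge",(365,456),62),("collar top",(364,345),75),("handle rear top",(361.5,222),70),("handle front top",(362.5,344),70),("cradle rear L",(333,190),8),("cradle rear R",(403,190),8),("cradle front R",(401,420),8),("mouth",(32,450),120)]:
    print(n,onz(c2,np.array(u)/s,z).round(1))
print(tri([(c2,np.array((365.5,459))/s),(ct,(160+428/4,125+258/4))]))
```

```text
window [609.08542325 268.86269254  62.        ] [602.77327606 268.46086985  70.39425401]
tip [661.1 -39.2  60. ]
tip upper edge [656.7 -39.2  62. ]
collar top [550.7 -34.   75. ]
handle rear top [459.6 -31.8  70. ]
handle front top [551.9 -35.6  70. ]
cradle rear L [440.5 -59.9   8. ]
cradle rear R [441.7  -2.3   8. ]
cradle front R [656.2  -9.2   8. ]
mouth [ 603.4 -258.4  120. ]
[659.06104367 -39.2009403   62.69146999]
```

Run:
```python
from h import *
plan([509,-34,150],frame(-2),5)
```

```text
[-0.5, 0.34, 2.35, -0.02, 0.03, 0.06],
[-0.5, 0.34, 2.35, -0.02, 0.03, 0.06],
[-0.5, 0.34, 2.35, -0.02, 0.03, 0.06],
[-0.5, 0.34, 2.35, -0.02, 0.03, 0.06],
[-0.5, 0.34, 2.35, -0.02, 0.03, 0.06]
```

Emit:
{"op": "drive_tool", "data": {
  "motion": [
    [-0.5,0.34,2.35,0,0,0.06,0],
    [-0.5,0.34,2.35,0,0,0.06,0],
    [-0.5,0.34,2.35,0,0,0.06,0],
    [-0.5,0.34,2.35,0,0,0.06,0],
    [-0.5,0.34,2.35,0,0,0.06,0]
  ]
}}

```text
clock: 2.7
tool_pos: [510.8, -26.0, 149.7]
tcp_rot: [-0.0, 0.717, 0.697, -0.0]
ft_force: [-0.2, 0.6, -0.2]
grip_width: 85.4
```

Emit:
{"op": "drive_tool", "data": {
  "motion": [
    [0,0,0,0,0,0,0],
    [0,0,0,0,0,0,0],
    [0,0,0,0,0,0,0],
    [0,0,0,0,0,0,0],
    [0,0,0,0,0,0,0]
  ]
}}

```text
clock: 3.2
tool_pos: [511.4, -25.9, 151.7]
tcp_rot: [0.0, 0.717, 0.697, 0.001]
ft_force: [-0.9, 0.2, -0.8]
grip_width: 85.5
```

Run:
```python
from h import *
p,R,o=pose(); c=r.calibration("wrist"); im=r.snapshot("wrist"); np.save("pics/w3.npy",im); np.save("pics/w3c.npy",c,allow_pickle=True)
print(p,R.as_matrix().round(3),o["clock"]);
cv2.imwrite("pics/w3.png",cv2.resize(im[:,:,::-1],(800,600),interpolation=cv2.INTER_CUBIC))
plan([509,-34,63],frame(-2),5)
```

```text
[511.40433087 -25.93679895 151.71215185] [[ 0.028  1.     0.002]
 [ 1.    -0.028  0.   ]
 [ 0.     0.002 -1.   ]] 3.2
[-0.16, -0.04, 1.77, 0.02, -0.0, 0.08],
[-0.16, -0.04, 1.77, 0.02, -0.0, 0.08],
[-0.16, -0.04, 1.77, 0.02, -0.0, 0.08],
[-0.16, -0.04, 1.77, 0.02, -0.0, 0.08],
[-0.16, -0.04, 1.77, 0.02, -0.0, 0.08]
```

View pics/w3.png

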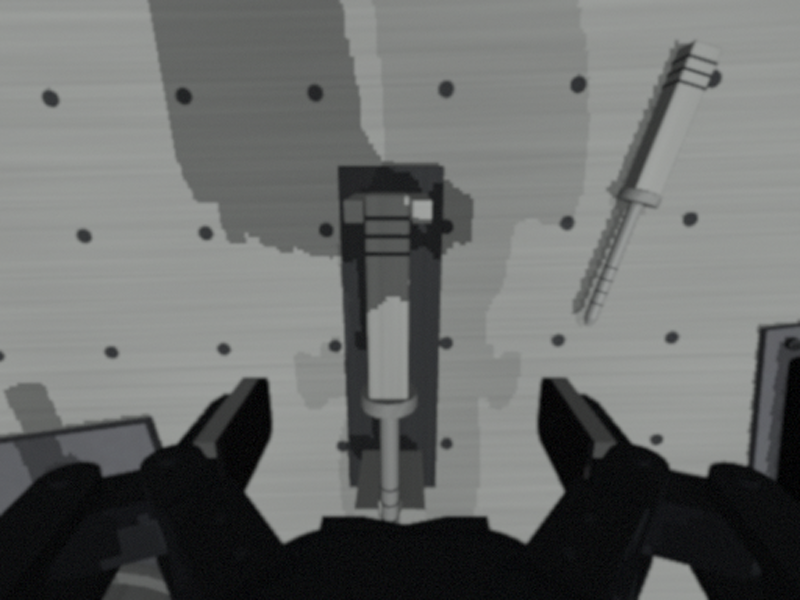

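Run:
```python
from h import *
c2=np.load("pics/w3c.npy",allow_pickle=True).item();s=1.5625
for n,u,z in [("handle rear top",(387,194),70),("handle front top",(388,399),70),("h rear L",(365,222),70),("h rear R",(410,222),70),("collar front",(390,418),60),("rod",(390,490),65)]:
    print(n,onz(c2,np.array(u)/s,z).round(1))
```

```text
handle rear top [451.2 -32.4  70. ]
handle front top [552.1 -35.8  70. ]
h rear L [463.1 -42.7  70. ]
h rear R [463.7 -22.6  70. ]
collar front [569.1 -35.7  60. ]
rod [610.8 -37.   65. ]
```

Emit:
{"op": "drive_tool", "data": {
  "motion": [
    [-0.4,-0.1,1.77,0,0,0.1,0],
    [-0.4,-0.1,1.77,0,0,0.1,0],
    [0,0,1.77,0,0,0.1,0],
    [0,0,1.77,0,0,0.1,0],
    [0,0,1.77,0,0,0,0]
  ]
}}

```text
clock: 3.75
tool_pos: [509.0, -34.1, 62.0]
tcp_rot: [0.0, 0.719, 0.695, 0.0]
ft_force: [0.0, -0.5, -0.7]
grip_width: 85.3
```

Emit:
{"op": "drive_tool", "data": {
  "motion": [
    [0,0,0,0,0,0,0.3],
    [0,0,0,0,0,0,1],
    [0,0,0,0,0,0,1],
    [0,0,0,0,0,0,1],
    [0,0,0,0,0,0,1]
  ],
  "grip_force": 70
}}

```text
clock: 4.25
tool_pos: [509.4, -34.3, 63.3]
tcp_rot: [0.001, 0.719, 0.695, 0.001]
ft_force: [0.1, -0.1, 3.9]
grip_width: 19.2
```

Emit:
{"op": "drive_tool", "data": {
  "motion": [
    [0,0,0,0,0,0,1],
    [0,0,0,0,0,0,1],
    [0,0,0,0,0,0,1],
    [0,0,0,0,0,0,1],
    [0,0,0,0,0,0,1]
  ]
}}

```text
clock: 4.75
tool_pos: [509.4, -34.3, 63.4]
tcp_rot: [0.001, 0.72, 0.694, 0.001]
ft_force: [-1.2, -0.1, 6.1]
grip_width: 18.8
```

Emit:
{"op": "drive_tool", "data": {
  "motion": [
    [0,0,-0.5,0,0,0,1],
    [0,0,-1.5,0,0,0,1],
    [0,0,-2.5,0,0,0,1],
    [0,0,-2.5,0,0,0,1],
    [0,0,-2,0,0,0,1]
  ]
}}

```text
clock: 5.25
tool_pos: [508.6, -34.2, 153.8]
tcp_rot: [0.0, 0.719, 0.695, 0.0]
ft_force: [0.0, -0.6, -1.9]
grip_width: 18.7
```

Emit:
{"op": "drive_tool", "data": {
  "motion": [
    [0,0,-1,0,0,0,1],
    [0,0,0,0,0,0,1],
    [0,0,0,0,0,0,1],
    [0,0,0,0,0,0,1],
    [0,0,0,0,0,0,1]
  ]
}}

```text
clock: 5.75
tool_pos: [508.0, -34.2, 161.3]
tcp_rot: [-0.001, 0.719, 0.695, -0.001]
ft_force: [0.0, 0.2, -3.1]
grip_width: 18.7
```

Run:
```python
from h import *
p,R,o=pose(); print(p,R.as_matrix().round(3).tolist(),o["ft_force"],o["grip_width"])
plan([540,-200,245],frame(6),10)
```

```text
[508.02421128 -34.21246389 161.26898536] [[0.035, 0.999, -0.002], [0.999, -0.035, -0.0], [-0.0, -0.002, -1.0]] [ 0.0309523   0.16099856 -3.06715837] 18.741468713064183
[-1.65, 0.38, -0.84, -0.01, 0.0, -0.8],
[-1.65, 0.35, -0.84, -0.01, 0.0, -0.8],
[-1.66, 0.33, -0.84, -0.01, 0.0, -0.8],
[-1.66, 0.31, -0.84, -0.01, 0.0, -0.8],
[-1.66, 0.28, -0.84, -0.01, 0.0, -0.8]
[-1.67, 0.26, -0.84, -0.01, 0.0, -0.8],
[-1.67, 0.24, -0.84, -0.01, 0.0, -0.8],
[-1.67, 0.21, -0.84, -0.01, 0.0, -0.8],
[-1.68, 0.19, -0.84, -0.01, 0.0, -0.8],
[-1.68, 0.17, -0.84, -0.01, 0.0, -0.8]
```

Emit:
{"op": "drive_tool", "data": {
  "motion": [
    [-1.65,0.38,-1.2,0,0,-0.8,1],
    [-1.65,0.35,-1.2,0,0,-0.8,1],
    [-1.66,0.33,-1.2,0,0,-0.8,1],
    [-1.66,0.31,-1.2,0,0,-0.8,1],
    [-1.66,0.28,-1.2,0,0,-0.8,1]
  ]
}}

```text
clock: 6.25
tool_pos: [524.3, -117.8, 222.0]
tcp_rot: [-0.001, 0.695, 0.719, -0.001]
ft_force: [1.0, 0.0, -3.0]
grip_width: 19.0
```

Emit:
{"op": "drive_tool", "data": {
  "motion": [
    [-1.67,0.26,-0.5,0,0,-0.8,1],
    [-1.67,0.24,-0.5,0,0,-0.8,1],
    [-1.67,0.21,-0.5,0,0,-0.8,1],
    [-1.68,0.19,-0.5,0,0,-0.8,1],
    [-1.68,0.17,-0.4,0,0,-0.8,1]
  ]
}}

```text
clock: 6.75
tool_pos: [540.3, -200.6, 245.7]
tcp_rot: [-0.001, 0.669, 0.743, -0.0]
ft_force: [0.7, 0.6, -1.9]
grip_width: 18.6
```

Emit:
{"op": "drive_tool", "data": {
  "motion": [
    [0,0,0,0,0,0,1],
    [0,0,0,0,0,0,1],
    [0,0,0,0,0,0,1],
    [0,0,0,0,0,0,1],
    [0,0,0,0,0,0,1]
  ]
}}

```text
clock: 7.25
tool_pos: [540.5, -199.1, 246.1]
tcp_rot: [-0.0, 0.669, 0.743, 0.0]
ft_force: [0.0, 0.7, -1.4]
grip_width: 19.1
```

Run:
```python
from h import *
p,R,o=pose(); c=r.calibration("wrist"); im=r.snapshot("wrist"); np.save("pics/w4.npy",im); np.save("pics/w4c.npy",c,allow_pickle=True)
print(p,R.as_matrix().round(3).tolist(),o["clock"],o["grip_width"]); print(proj(c,[[600,-257,120]])*1.5625)
cv2.imwrite("pics/w4.png",cv2.resize(im[:,:,::-1],(800,600),interpolation=cv2.INTER_CUBIC))
```

```text
[ 540.51642139 -199.12725321  246.07108491] [[-0.105, 0.994, -0.0], [0.994, 0.105, 0.0], [0.0, -0.0, -1.0]] 7.25 19.142344062696203
[[299.68636247 380.96277821]]
```

View pics/w4.png

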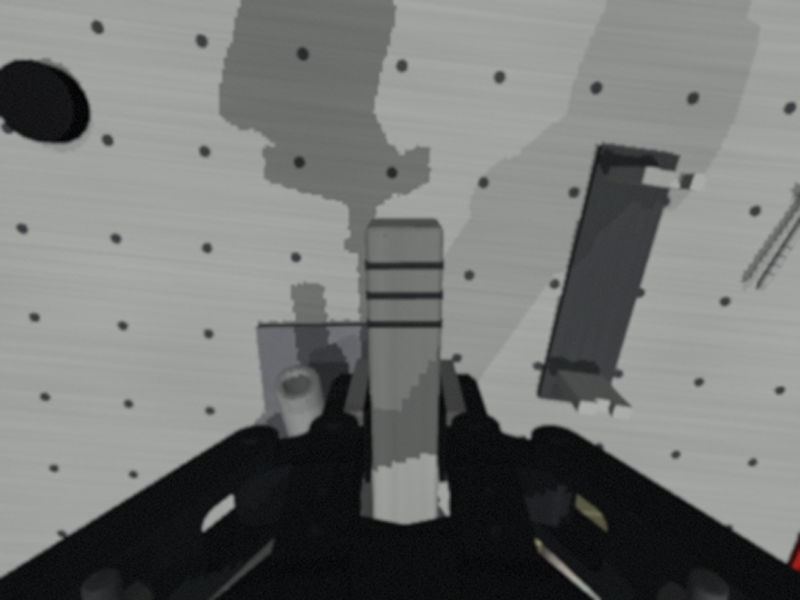

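Run:
```python
from h import *
crop(np.load("pics/w4.npy"),155,200,245,290,6,"pics/w4a.png")
```

```text
(no output)
```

View pics/w4a.png

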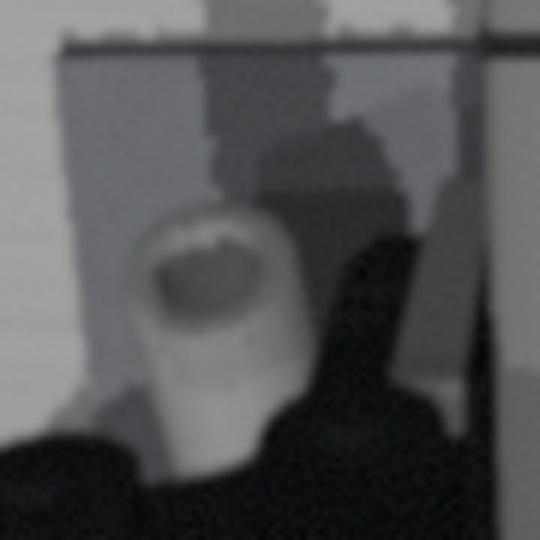

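Run:
```python
from h import *
c=np.load("pics/w4c.npy",allow_pickle=True).item(); ct=r.calibration("top"); cs=r.calibration("scene")
W=lambda u,v,z:onz(c,(155+u/6,200+v/6),z)
m=W(211,272,120); print("mouth",m)
a,b=W(62,51,6),W(480,48,6); e=b-a; print("edge heading",np.degrees(np.arctan2(e[1],e[0]))-90)
d=onz(ct,(160+658/4,125+110/4),152); print("drum",d,np.degrees(np.arctan2(*(d-m)[1::-1])),np.hypot(*(d-m)[:2]))
H=np.radians(6); 
def circ(m,rad,H):
    f=np.array([np.cos(H),np.sin(H),0]);l=np.array([-np.sin(H),np.cos(H),0]); s,k=np.sin(np.radians(25)),np.cos(np.radians(25))
    n=-f*k+np.array([0,0,s]); u=np.cross(n,l); t=np.linspace(0,2*np.pi,60)
    return m+rad*(np.cos(t)[:,None]*l+np.sin(t)[:,None]*u),n
out=[]
for cc,name,S,fit in [(c,"w4",6,0),(ct,"top0",6,0),(cs,"scene0",6,0)]:
    im=np.load(f"pics/{name}.npy")[:,:,::-1]; q=proj(cc,m)[0]; x0,y0=(q-22).astype(int)
    v=cv2.resize(im[y0:y0+44,x0:x0+44],None,fx=S,fy=S,interpolation=cv2.INTER_CUBIC)
    for base,rad,col in [(0,14,(0,0,255)),(0,8,(0,255,0)),(100,14,(255,0,0))]:
        P,n=circ(m,rad,H); P=P-n*base
        pts=((proj(cc,P)-[x0,y0]+.5)*S).astype(int); cv2.polylines(v,[pts],True,col,1)
    out.append(v)
cv2.imwrite("pics/ov.png",cv2.hconcat(out))
```

```text
mouth [ 601.74596215 -258.46889498  120.        ]
edge heading 6.466069899084459
drum [ 774.82976939 -238.11684639  152.        ] 6.706326061858616 174.27624682896615
```

View pics/ov.png

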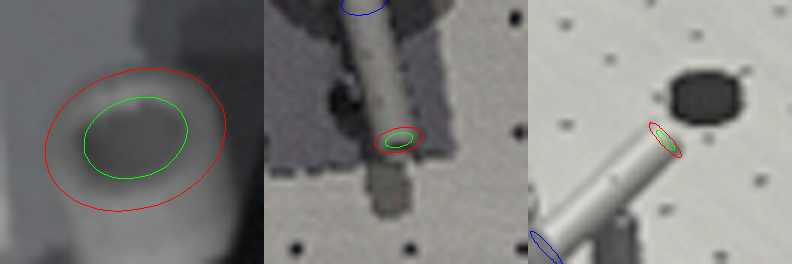

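```bash
cat >> h.py <<'E'
M=np.array([601.5,-258.4,120.]); HD=6.4
def tcp_for(tip,head,pitch,off=(0,150.2,3.4)):
    R=frame(head,pitch); return np.array(tip)-R.apply(off),R
def ax(out):
    return M-out*frame(HD,25).apply([0,1,0])
E
python3 - <<'E'
from h import *
c=np.load("pics/w4c.npy",allow_pickle=True).item(); p,R,o=pose()
print(proj(c,p+R.apply([[0,-57.8,-6.6],[-10,-57.8,-6.6],[10,-57.8,-6.6]]))*1.5625)
t,Rt=tcp_for(ax(30),HD,25); print(t,o["qpos"].round(2)); plan(t,Rt,10)
E
```

```text
[[405.94703692 226.22635178]
 [366.717172   226.19332967]
 [445.17725829 226.23416241]]
[ 440.62908662 -276.44456412  199.23725724] [-0.02  0.33  0.33  1.82 -0.13  1.01  2.04]
[-0.66, -1.07, 0.47, 2.5, -0.01, -0.04],
[-0.66, -1.05, 0.52, 2.5, -0.01, -0.04],
[-0.66, -1.03, 0.56, 2.5, -0.01, -0.04],
[-0.66, -1.01, 0.61, 2.5, -0.01, -0.04],
[-0.66, -0.98, 0.65, 2.5, -0.01, -0.04]
[-0.66, -0.95, 0.69, 2.5, -0.01, -0.04],
[-0.66, -0.92, 0.73, 2.5, -0.01, -0.04],
[-0.66, -0.89, 0.77, 2.5, -0.01, -0.04],
[-0.66, -0.85, 0.81, 2.5, -0.01, -0.04],
[-0.66, -0.82, 0.85, 2.5, -0.01, -0.04]
```

Emit:
{"op": "drive_tool", "data": {
  "motion": [
    [-0.66,-1.07,0.47,2.5,0,-0.04,1],
    [-0.66,-1.05,0.52,2.5,0,-0.04,1],
    [-0.66,-1.03,0.56,2.5,0,-0.04,1],
    [-0.66,-1.01,0.61,2.5,0,-0.04,1],
    [-0.66,-0.98,0.65,2.5,0,-0.04,1]
  ]
}}

```text
clock: 7.8
tool_pos: [490.0, -239.0, 222.4]
tcp_rot: [-0.074, 0.664, 0.74, -0.082]
ft_force: [-0.3, -0.4, -3.3]
grip_width: 19.2
```

Emit:
{"op": "drive_tool", "data": {
  "motion": [
    [-0.66,-0.95,0.69,2.5,0,-0.04,1],
    [-0.66,-0.92,0.73,2.5,0,-0.04,1],
    [-0.66,-0.89,0.77,2.5,0,-0.04,1],
    [-0.66,-0.85,0.81,2.5,0,-0.04,1],
    [-0.66,-0.82,0.85,2.5,0,-0.04,1]
  ]
}}

```text
clock: 8.3
tool_pos: [439.9, -277.8, 198.9]
tcp_rot: [-0.146, 0.65, 0.728, -0.162]
ft_force: [-0.3, 0.0, -1.6]
grip_width: 19.0
```

Emit:
{"op": "drive_tool", "data": {
  "motion": [
    [0,0,0,0,0,0,1],
    [0,0,0,0,0,0,1],
    [0,0,0,0,0,0,1],
    [0,0,0,0,0,0,1],
    [0,0,0,0,0,0,1]
  ]
}}

```text
clock: 8.8
tool_pos: [440.9, -277.0, 199.6]
tcp_rot: [-0.144, 0.651, 0.728, -0.161]
ft_force: [0.1, 0.0, -2.0]
grip_width: 19.3
```

Run:
```python
from h import *
p,R,o=pose(); tip=p+R.apply([0,150.2,3.4])
print(p,o["qpos"].round(2),tip,"want",ax(30)); n=-R.apply([0,1,0]); print("axis",R.apply([0,1,0]))
Rm=frame(HD,25); print("tip in tube frame (left,along,down)",Rm.inv().apply(tip-M))
plan(*tcp_for(ax(30),HD,25),1)
for nm in ("top","scene"):
    np.save(f"pics/{nm}5.npy",r.snapshot(nm))
out=[]
for nm,S,w in (("top",7,56),("scene",7,56)):
    im=np.load(f"pics/{nm}5.npy")[:,:,::-1]; c=r.calibration(nm); q=proj(c,ax(15))[0]; x0,y0=(q-w/2).astype(int)
    v=cv2.resize(im[y0:y0+w,x0:x0+w],None,fx=S,fy=S,interpolation=cv2.INTER_CUBIC)
    for P,col in (([M,tip],(0,0,255)),):
        for k in proj(c,np.array(P)): cv2.drawMarker(v,tuple(((k-[x0,y0]+.5)*S).astype(int).tolist()),col,0,9,1)
    out.append(v)
cv2.imwrite("pics/pre.png",cv2.hconcat(out))
```

```text
[ 440.87674251 -276.96801972  199.60493355] [0.04 0.51 0.4  1.77 0.03 1.27 2.1 ] [ 574.7817175  -261.85110184  133.17800779] want [ 574.48021189 -261.43075484  132.67854785]
axis [ 0.90100152  0.10167969 -0.42173155]
tip in tube frame (left,along,down) [ -0.45133587 -29.98199259  -0.55949006]
[0.05, -0.0, 0.04, 0.06, -0.08, 0.04],
```

View pics/pre.png

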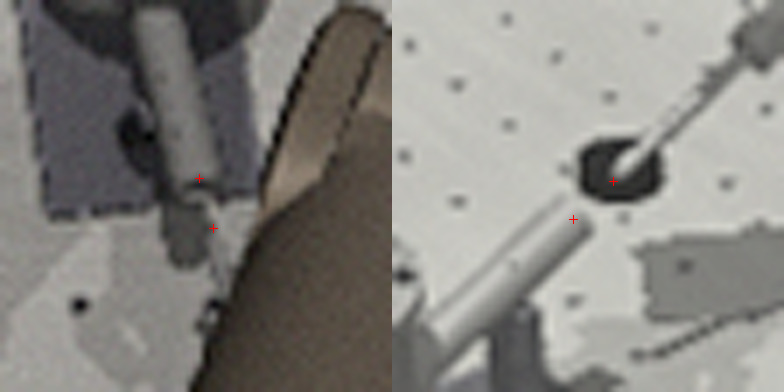

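Emit:
{"op": "drive_tool", "data": {
  "motion": [
    [0.05,1,0.05,0.06,-0.08,0,1],
    [0,1,0,0,0,0,1],
    [0,1,0,0,0,0,1],
    [0,0.5,0,0,0,0,1],
    [0,0.5,0,0,0,0,1]
  ]
}}

```text
clock: 9.4
tool_pos: [476.9, -272.5, 181.3]
tcp_rot: [-0.145, 0.65, 0.728, -0.162]
ft_force: [-0.1, -0.3, -3.3]
grip_width: 18.6
```

Emit:
{"op": "drive_tool", "data": {
  "motion": [
    [0,0.5,0,0,0,0,1],
    [0,0.5,0,0,0,0,1],
    [0,0.5,0,0,0,0,1],
    [0,0.5,0,0,0,0,1],
    [0,0.5,0,0,0,0,1]
  ]
}}

```text
clock: 9.9
tool_pos: [499.2, -270.1, 171.2]
tcp_rot: [-0.145, 0.651, 0.728, -0.162]
ft_force: [-0.7, 0.4, -2.9]
grip_width: 18.9
```

```bash
cat > st.py <<'E'
from h import *
p,R,o=pose(); tip=p+R.apply([0,150.2,3.4]); Rm=frame(HD,25)
print("clock",o["clock"],"tip tube(left,along,down)",Rm.inv().apply(tip-M).round(1),"F tube",Rm.inv().apply(o["ft_force"]).round(1),"T",Rm.inv().apply(o["ft_torque"]).round(2),"rot err deg",np.degrees((Rm.inv()*R).as_rotvec()).round(2),o["grip_width"].round(1))
E
python3 st.py
```

```text
Traceback (most recent call last):
  File "st.py", line 3, in <module>
    print("clock",o["clock"],"tip tube(left,along,down)",Rm.inv().apply(tip-M).round(1),"F tube",Rm.inv().apply(o["ft_force"]).round(1),"T",Rm.inv().apply(o["ft_torque"]).round(2),"rot err deg",np.degrees((Rm.inv()*R).as_rotvec()).round(2),o["grip_width"].round(1))
                                                                                                                                                                                                                                                ^^^^^^^^^^^^^^^^^^^^^
AttributeError: 'float' object has no attribute 'round'
```

```bash
sed -i 's/o\["grip_width"\].round(1)/o["grip_width"]/' st.py; python3 st.py
```

```text
clock 9.9 tip tube(left,along,down) [-0.2 35.2  0.7] F tube [0.5 0.6 2.9] T [-0.69  0.03  0.04] rot err deg [ 0.06  0.01 -0.01] 18.912557029902644
```

Emit:
{"op": "drive_tool", "data": {
  "motion": [
    [0,0.5,0,0,0,0,1],
    [0,0.5,0,0,0,0,1],
    [0,0.5,0,0,0,0,1],
    [0,0.5,0,0,0,0,1],
    [0,0.5,0,0,0,0,1]
  ]
}}

```text
clock: 10.4
tool_pos: [521.7, -267.5, 160.5]
tcp_rot: [-0.145, 0.651, 0.728, -0.162]
ft_force: [0.1, -0.2, -2.7]
grip_width: 18.8
```

Emit:
{"op": "drive_tool", "data": {
  "motion": [
    [0,0.5,0,0,0,0,1],
    [0,0.5,0,0,0,0,1],
    [0,0.5,0,0,0,0,1],
    [0,0.5,0,0,0,0,1],
    [0,0.5,0,0,0,0,1]
  ]
}}

```text
clock: 10.9
tool_pos: [544.2, -265.0, 149.9]
tcp_rot: [-0.145, 0.651, 0.728, -0.162]
ft_force: [-0.4, 1.2, -2.1]
grip_width: 18.8
```

```bash
python3 st.py
```

```text
clock 10.9 tip tube(left,along,down) [-0.1 85.3  0.8] F tube [1.3 0.6 2. ] T [-0.7  -0.04 -0.01] rot err deg [ 0.06  0.01 -0.02] 18.767645563375478
```

Emit:
{"op": "drive_tool", "data": {
  "motion": [
    [0,0.3,0,0,0,0,1],
    [0,0.3,0,0,0,0,1],
    [0,0.2,0,0,0,0,1],
    [0,0.2,0,0,0,0,1],
    [0,0.2,0,0,0,0,1]
  ]
}}

```text
clock: 11.4
tool_pos: [554.7, -263.9, 145.0]
tcp_rot: [-0.145, 0.651, 0.728, -0.162]
ft_force: [0.2, -0.1, -2.1]
grip_width: 19.0
```

Emit:
{"op": "drive_tool", "data": {
  "motion": [
    [0,0.1,0,0,0,0,1],
    [0,0.1,0,0,0,0,1],
    [0,0.1,0,0,0,0,1],
    [0,0,0,0,0,0,1],
    [0,0,0,0,0,0,1]
  ]
}}

```text
clock: 11.9
tool_pos: [555.7, -263.8, 144.4]
tcp_rot: [-0.146, 0.651, 0.727, -0.163]
ft_force: [-5.3, 1.3, 4.0]
grip_width: 18.3
```

```bash
python3 st.py
```

```text
clock 11.9 tip tube(left,along,down) [-0.3 98.   1.4] F tube [ 1.9 -6.3 -1.4] T [ 0.79  0.35 -0.16] rot err deg [0.26 0.08 0.03] 18.34844337276922
```

Emit:
{"op": "drive_tool", "data": {
  "motion": [
    [0,0.1,0,0,0,0,1],
    [0,0.1,0,0,0,0,1],
    [0,0.1,0,0,0,0,1],
    [0,0,0,0,0,0,1],
    [0,0,0,0,0,0,1]
  ]
}}

```text
clock: 12.4
tool_pos: [555.7, -263.9, 144.3]
tcp_rot: [-0.149, 0.651, 0.726, -0.164]
ft_force: [-14.0, 2.7, 13.0]
grip_width: 18.7
```

```bash
python3 st.py
```

```text
clock 12.4 tip tube(left,along,down) [-0.6 98.1  2.3] F tube [  4.3 -17.8  -6. ] T [ 2.71  0.94 -0.3 ] rot err deg [0.58 0.18 0.09] 18.695863997638966
```

Run:
```python
from h import *
im=r.snapshot("scene"); c=r.calibration("scene"); x,y=proj(c,M)[0].astype(int); crop(im,x-35,y-35,x+45,y+35,8,"pics/seat.png")
```

```text
(no output)
```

View pics/seat.png

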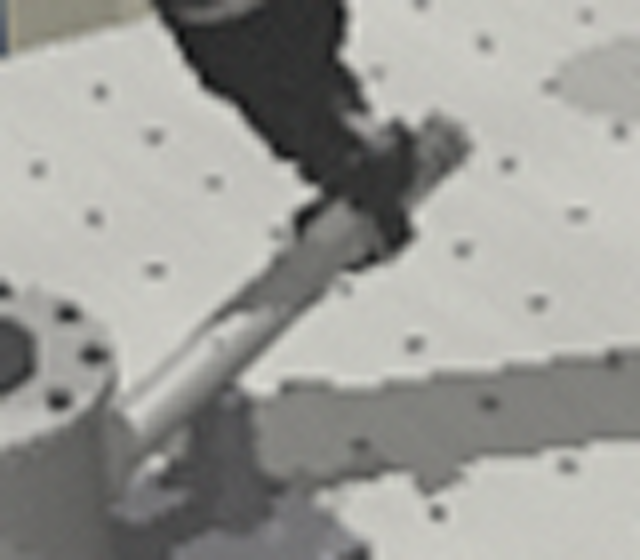

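Emit:
{"op": "drive_tool", "data": {
  "motion": [
    [0,-0.8,0,0,0,0,1],
    [0,-1.2,0,0,0,0,1],
    [0,-1.5,0,0,0,0,1],
    [0,-1.5,0,0,0,0,1],
    [0,-1.5,0,0,0,0,1]
  ]
}}

```text
clock: 12.95
tool_pos: [500.6, -270.0, 170.6]
tcp_rot: [-0.144, 0.651, 0.728, -0.162]
ft_force: [0.5, -0.7, -2.8]
grip_width: 19.0
```

Emit:
{"op": "drive_tool", "data": {
  "motion": [
    [0,-1.5,0,0,0,0,1],
    [0,-1.5,0,0,0,0,1],
    [0,-1.5,0,0,0,0,1],
    [0,-1.5,0,0,0,0,1],
    [0,-1.5,0,0,0,0,1]
  ]
}}

```text
clock: 13.45
tool_pos: [432.9, -277.5, 202.4]
tcp_rot: [-0.145, 0.651, 0.728, -0.162]
ft_force: [0.7, -0.5, -2.4]
grip_width: 19.1
```

Emit:
{"op": "drive_tool", "data": {
  "motion": [
    [0,0,0,0,0,0,1],
    [0,0,0,0,0,0,1],
    [0,0,0,0,0,0,1],
    [0,0,0,0,0,0,1],
    [0,0,0,0,0,0,1]
  ]
}}

```text
clock: 13.95
tool_pos: [434.4, -277.2, 201.5]
tcp_rot: [-0.145, 0.65, 0.728, -0.162]
ft_force: [0.3, -0.4, -2.1]
grip_width: 19.1
```

```bash
python3 st.py
python3 - <<'E'
from h import *
plan([490,-180,260],frame(5),10)
E
```

```text
clock 13.95 tip tube(left,along,down) [  0.1 -36.6   0.9] F tube [-0.5  1.2  1.8] T [-0.61 -0.09 -0.  ] rot err deg [ 0.08 -0.   -0.05] 19.149029233030326
[0.9, 0.35, -0.81, -2.51, 0.03, 0.14],
[0.91, 0.38, -0.79, -2.51, 0.03, 0.14],
[0.91, 0.42, -0.78, -2.51, 0.03, 0.14],
[0.91, 0.45, -0.76, -2.51, 0.03, 0.14],
[0.91, 0.48, -0.74, -2.51, 0.03, 0.14]
[0.91, 0.51, -0.71, -2.51, 0.03, 0.14],
[0.91, 0.54, -0.69, -2.51, 0.03, 0.14],
[0.91, 0.56, -0.67, -2.51, 0.03, 0.14],
[0.92, 0.59, -0.64, -2.51, 0.03, 0.14],
[0.92, 0.61, -0.61, -2.51, 0.03, 0.14]
```

Emit:
{"op": "drive_tool", "data": {
  "motion": [
    [0.5,0.1,-1.0,-2.5,0,0.14,1],
    [0.9,0.38,-0.8,-2.5,0,0.14,1],
    [0.9,0.42,-0.8,-2.5,0,0.14,1],
    [0.9,0.45,-0.76,-2.5,0,0.14,1],
    [0.9,0.48,-0.74,-2.5,0,0.14,1]
  ]
}}

```text
clock: 14.45
tool_pos: [461.5, -232.2, 234.8]
tcp_rot: [-0.071, 0.667, 0.737, -0.081]
ft_force: [1.0, -0.4, -2.8]
grip_width: 18.9
```

Emit:
{"op": "drive_tool", "data": {
  "motion": [
    [0.9,0.51,-0.71,-2.5,0,0.14,1],
    [0.9,0.54,-0.69,-2.5,0,0.14,1],
    [0.9,0.56,-0.67,-2.5,0,0.14,1],
    [0.9,0.59,-0.64,-2.5,0,0.14,1],
    [0.9,0.6,-0.61,-2.5,0,0.14,1]
  ]
}}

```text
clock: 14.95
tool_pos: [489.0, -184.4, 263.7]
tcp_rot: [0.003, 0.675, 0.738, -0.001]
ft_force: [0.9, -0.1, -3.0]
grip_width: 19.0
```

Emit:
{"op": "drive_tool", "data": {
  "motion": [
    [2,0.9,0,0,0,0,1],
    [3.8,0.9,0.4,0,0,0,1],
    [3.8,0.9,0.4,0,0,0,1],
    [3.8,0.9,0.4,0,0,0,1],
    [3.8,0.9,0.4,0,0,0,1]
  ]
}}

```text
clock: 15.45
tool_pos: [518.3, -8.1, 246.5]
tcp_rot: [0.002, 0.675, 0.737, -0.001]
ft_force: [0.5, -0.6, -2.5]
grip_width: 19.1
```

Emit:
{"op": "drive_tool", "data": {
  "motion": [
    [3.8,0.9,0.4,0,0,0,1],
    [3.8,0.9,0.4,0,0,0,1],
    [3.8,0.9,0.4,0,0,0,1],
    [3.8,0.9,0.4,0,0,0,1],
    [3,0.5,0.4,0,0,0,1]
  ]
}}

```text
clock: 15.95
tool_pos: [543.1, 178.1, 225.4]
tcp_rot: [0.001, 0.675, 0.738, -0.001]
ft_force: [1.0, -0.1, -2.2]
grip_width: 18.9
```

Emit:
{"op": "drive_tool", "data": {
  "motion": [
    [0,0,0,0,0,0,1],
    [0,0,0,0,0,0,1],
    [0,0,0,0,0,0,1],
    [0,0,0,0,0,0,1],
    [0,0,0,0,0,0,1]
  ]
}}

```text
clock: 16.45
tool_pos: [543.3, 173.7, 225.6]
tcp_rot: [0.002, 0.676, 0.737, -0.002]
ft_force: [0.3, 0.4, -3.1]
grip_width: 19.0
```

Run:
```python
from h import *
p,R,o=pose(); c=r.calibration("wrist"); im=r.snapshot("wrist"); np.save("pics/w6.npy",im); np.save("pics/w6c.npy",c,allow_pickle=True)
print(p,R.as_matrix().round(3).tolist(),o["clock"],o["grip_width"]); print(proj(c,[[605,268,62]])*1.5625)
cv2.imwrite("pics/w6.png",cv2.resize(im[:,:,::-1],(800,600),interpolation=cv2.INTER_CUBIC))
```

```text
[543.34910062 173.6617901  225.62090373] [[-0.086, 0.996, -0.0], [0.996, 0.086, -0.005], [-0.005, -0.001, -1.0]] 16.45 19.004160244662682
[[533.90343075 378.05160992]]
```

View pics/w6.png

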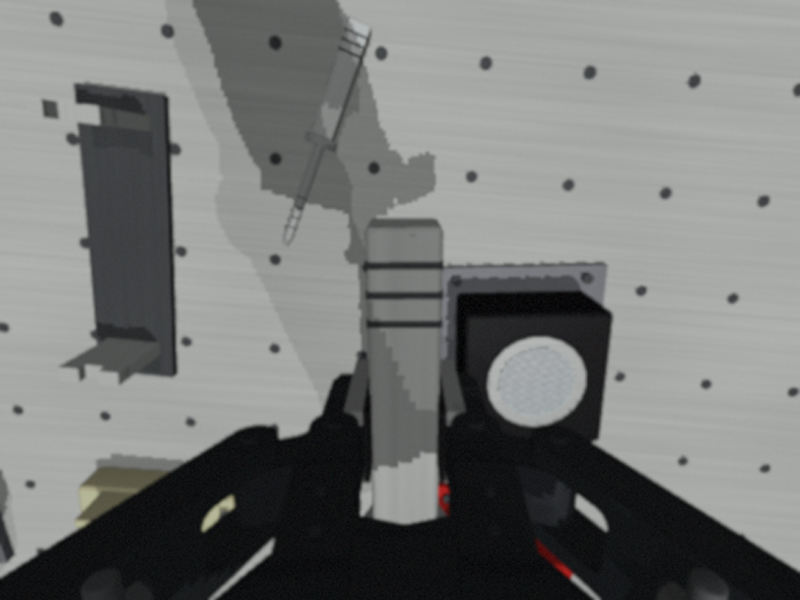

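Run:
```python
from h import *
c=np.load("pics/w6c.npy",allow_pickle=True).item(); w=onz(c,np.array([537,381])/1.5625,62); print(w)
t,Rt=tcp_for([w[0],w[1],102],5,0); print(t); plan([t[0],t[1],200],Rt,5)
```

```text
[607.03418786 270.50751252  62.        ]
[457.40574421 257.41671996 105.4       ]
[1.82, -1.57, 0.5, -0.01, 0.06, -0.01],
[1.82, -1.57, 0.51, -0.01, 0.06, -0.01],
[1.82, -1.57, 0.51, -0.01, 0.06, -0.01],
[1.81, -1.57, 0.51, -0.01, 0.06, -0.01],
[1.81, -1.57, 0.51, -0.01, 0.06, -0.01]
```

Emit:
{"op": "drive_tool", "data": {
  "motion": [
    [1.8,-1.6,0.5,0,0.06,0,1],
    [1.8,-1.6,0.5,0,0.06,0,1],
    [1.8,-1.6,0.5,0,0.06,0,1],
    [1.8,-1.6,0.5,0,0.06,0,1],
    [1.8,-1.6,0.5,0,0.06,0,1]
  ]
}}

```text
clock: 17.0
tool_pos: [455.1, 257.6, 200.2]
tcp_rot: [-0.0, 0.676, 0.737, -0.0]
ft_force: [-0.7, -0.0, -2.2]
grip_width: 18.7
```

Emit:
{"op": "drive_tool", "data": {
  "motion": [
    [0,0,1.5,0,0,0,1],
    [0,0,2,0,0,0,1],
    [0,0,2,0,0,0,1],
    [0,0,1.5,0,0,0,1],
    [0,0,1,0,0,0,1]
  ]
}}

```text
clock: 17.5
tool_pos: [455.3, 256.8, 119.3]
tcp_rot: [-0.0, 0.675, 0.737, -0.001]
ft_force: [-0.2, -0.6, -2.0]
grip_width: 18.9
```

Emit:
{"op": "drive_tool", "data": {
  "motion": [
    [0,0,0,0,0,0,1],
    [0,0,0,0,0,0,1],
    [0,0,0,0,0,0,1],
    [0,0,0,0,0,0,1],
    [0,0,0,0,0,0,1]
  ]
}}

```text
clock: 18.0
tool_pos: [455.8, 257.5, 120.7]
tcp_rot: [-0.0, 0.675, 0.738, 0.0]
ft_force: [-0.4, -0.6, -2.6]
grip_width: 19.1
```

Run:
```python
from h import *
t,Rt=tcp_for([607,270.5,102],5,0); plan(t,Rt,5)
```

```text
[-0.01, 0.03, 0.31, -0.0, -0.01, 0.01],
[-0.01, 0.03, 0.31, -0.0, -0.01, 0.01],
[-0.01, 0.03, 0.31, -0.0, -0.01, 0.01],
[-0.01, 0.03, 0.31, -0.0, -0.01, 0.01],
[-0.0, 0.03, 0.31, -0.0, -0.01, 0.01]
```

Emit:
{"op": "drive_tool", "data": {
  "motion": [
    [0,0.05,0.3,0,0,0,1],
    [0,0.05,0.3,0,0,0,1],
    [0,0,0.3,0,0,0,1],
    [0,0,0.3,0,0,0,1],
    [0,0,0.3,0,0,0,1]
  ]
}}

```text
clock: 18.5
tool_pos: [456.4, 257.3, 104.8]
tcp_rot: [-0.0, 0.675, 0.738, -0.0]
ft_force: [0.0, -0.3, -3.0]
grip_width: 18.8
```

Emit:
{"op": "drive_tool", "data": {
  "motion": [
    [0,0,0,0,0,0,1],
    [0,0,0,0,0,0,1],
    [0,0,0,0,0,0,1],
    [0,0,0,0,0,0,1],
    [0,0,0,0,0,0,1]
  ]
}}

```text
clock: 19.0
tool_pos: [456.5, 257.4, 105.3]
tcp_rot: [-0.0, 0.675, 0.738, -0.0]
ft_force: [0.3, -0.2, -3.2]
grip_width: 19.1
```

Run:
```python
from h import *
p,R,o=pose(); tip=p+R.apply([0,150.2,3.4]); W=np.array([607,270.5,62]); print(tip-W,o["qd"].round(3),o["ft_force"],o["clock"])
out=[]
for nm,w in (("scene",50),("top",50)):
    im=r.snapshot(nm)[:,:,::-1]; c=r.calibration(nm); q=proj(c,W+[0,0,20])[0]; x0,y0=(q-w/2).astype(int); S=8
    v=cv2.resize(im[y0:y0+w,x0:x0+w],None,fx=S,fy=S,interpolation=cv2.INTER_CUBIC)
    for k,col in zip(proj(c,np.array([W,tip])),((0,255,0),(0,0,255))): cv2.drawMarker(v,tuple(((k-[x0,y0]+.5)*S).astype(int).tolist()),col,0,9,1)
    out.append(v)
cv2.imwrite("pics/fin.png",cv2.hconcat(out))
```

```text
[-0.87085324  0.17922142 39.75400376] [ 0.002 -0.    -0.002  0.001 -0.001  0.001  0.001] [ 0.28545883 -0.19257987 -3.16347033] 19.0
```

```bash
python3 -c "
from rig import r
r.close_job(); o=r.observe(); print(o['clock'],o['tool_pos'],o['grip_width'])"
```

```text
the job is handed in; nothing more can be done
the job is handed in; nothing more can be done
```

I took the rod out of its cradle, pushed it down the guide tube until the collar stopped, and drew it out again. It is now held level over the black camera's window, and the job is handed in. The run took about 19 s of the 51 s allowed.

- **Seating:** resistance built to about 18 N, with the rod at a computed depth of 98 mm. That is within my error of the full 100 mm, and the scene picture showed the collar against the tube mouth.
- **Withdrawal:** the tip ended about 37 mm clear of the mouth.
- **Final pose:** from the measured arm pose, the tip is about 1 mm from the window's centre and 40 mm above the glass. The rod is level and still, and the force reading shows only its own weight.

**Checks that disagreed or were missing:**
- **Window position:** the top camera put the window's centre about 6 mm nearer the robot than the wrist camera did. I used the wrist value; the 20 mm tolerance covers the difference.
- **Chamber spacing:** my distance from the tube mouth to the drum's centre came out at 174 mm, against the 184 mm given. The rod still went in without touching.
- **Final picture:** I took one but could not view it, because I had reached the 12-picture limit. The final tip position therefore rests on the arm's readings and on the handle sitting unchanged in the grip in the last wrist picture.
- **Bystanders:** I kept the arm and rod well clear of the tape dispenser, post holder and lens cap, but did not measure their positions again at the end.

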